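Shut the vacuum valve on the lab bench

ROBOT

A 6-joint arm with a two-finger parallel gripper is mounted at the origin on the work surface. World frame = base frame: x ahead of the robot, y to its left, z up, the work surface at z = 0. Lengths are in mm, angles in rad, forces in N, time in s.
With the tool pointing down it reaches from about 325 to 900 mm from the base axis. Payload 3.5 kg.
Tool frame: the origin (TCP) lies between the finger pads; the fingertips stand 22 mm ahead of it and the grasp point (between the pads) lies 3 mm ahead of it (ctrl.tip_reach is the distance from the TCP to the fingertips, in mm); z points along the fingers, y is the line along which they close (so a half turn about z gives the same grasp; the last joint's range is limited). The gripper opens to 85 mm and grips with 20 to 120 N. Pads are 22 mm wide; open, the fingers measure 114 mm over their backs; the gripper's body (76 mm by 85 mm) begins 54 mm behind the grasp point. The pads swing forward as they close: fully open they stand 13 mm farther back than shut.
Start: joints at [-1.203, 0.276, -0.026, 1.268, 0, 1.467], TCP at [283.488, -557.007, 253.313] pointing down, gripper open.
Joint ranges: [-3.12, 3.12], [-0.85, 1.88], [-1.08, 1.24], [-1.95, 2.15], [-1.57, 1.53], [-3.14, 3.14]. Speed limits (rad/s): [2.57, 2.57, 3.14, 3.14, 3.14, 3.14].

INTERFACE

Orientations are given as [roll, pitch, yaw] about the fixed x, y, z axes, in that order (R = Rz(yaw) Ry(pitch) Rx(roll)).
In Python, from cell import ctrl gives the robot as it stands.
- The arm moves only by the tool servo_tool, never from a script. Its argument "targets" is a list of rows, each an object with "claw": the opening in per cent of the stroke, from 0 (shut) to 100 (fully open); "dp": the shift along the tool's x, y, z in m, a list of three; "delta_rot": the turn, a rotation vector about the tool's x, y, z in degrees, a list of three. In form: [{"claw": claw, "dp": [x, y, z], "delta_rot": [ax, ay, az]}, ...]. A call has 1 to 10 rows; each row is the pose to reach, as a shift and turn from the pose commanded when the call began, along the tool's axes at that moment; what a row does not reach only later rows make up. A row lasts 1/10 s, in which the tool goes at most 50 mm and 8.59 degrees, less where a joint would pass 70% of its speed; a pose out of reach is approached as far as the arm can. A call with a gripper value outside its range is refused whole. The fingers move at their own pace and stop on an object; the grip force is fixed at half the most. Time passes only in rows, so rows that repeat a pose let the fingers close. It gives the time, the measured TCP pose, the force, the opening and the grip force at its end, in the units of the state.
- ctrl.sense(): the state, without advancing time (a new reading comes with each control period).
- ctrl.snapshot(name): name is "scene" or "top"; returns (picture, depth): 400x640x3 uint8, red, green, blue; 400x640 float32, mm along the optical axis (not along the pixel's ray), 0 where there is no reading.
- ctrl.get_calibration(name): a dict with "vfov" (degrees; the focal length in pixels is half the picture's height over the tangent of half this angle, whatever the lens; pixels are square), "cx", "cy" (the principal point, pixels), "view" (4x4, takes a point from world to camera coordinates). Camera axes: x right, y down, z forward; pixel columns grow to the right and rows downward; lengths in mm; the calibration is good to about 2 mm. A picture is of the moment at which its call begins. get_calibration takes no time and is no camera call.
- ctrl.hand_in(): hands the job in; it is judged then, once.
The state is a dict: "time": time; "joint_positions": joint angles; "joint_velocities": joint speeds; "effort": joint torques, N m; "tcp_pos": TCP position; "tool_rot": TCP orientation; "contact_force": force on the tool from outside, world axes, zero at the start; "ft_torque": the same for the moment, N m; "finger_gap": opening from 0.0 (shut) to 1.0 (fully open); "grasp_force": force on a finger pad.
Only numpy, scipy, OpenCV 4.12 (cv2) and the standard library are available. Lean on these libraries where they do the work, as an engineer would, in place of code of your own. Each camera call takes 0.05 s, during which the arm holds its last target. There are 200 camera calls.

TASK

The vacuum valve, the one with the yellow lever, has been left open. Shut it: push its lever clockwise (seen from above) through the quarter turn, fully to its end stop, so that it lies square across its outlet nozzle. Leave the lever of the blue valve where it is.

Things in the scene. Friction and masses are not known exactly. Their poses are not given: they have to be found in the camera images.
- yellow_lever (a joint): yellow lever of the vacuum valve, a quarter-turn ball valve on a fixed grey bench post. Rad: 0 = open (lever above and in line with the brass nozzle), 1.571 = shut, end stop (lever square across the nozzle); grows clockwise seen from above, about a vertical axis. Starts at 0 to 0.35. Friction holds it where it is left, no spring; about 3 N sideways near its end turns it.
- yellow_axis (a point): fixed point on the yellow lever's vertical pivot axis, at the grip's mid height, 156 mm above the bench. Its x axis points along the nozzle (lever direction at joint 0). The pivot nut reaches 5 mm above it. All else is at least 28 mm below it: brass housing 38 mm across, brass nozzle reaching 60 mm out from the axis, grey post 32 mm across, round foot 72 mm across.
- yellow_tip (a point): middle of the outer end of the yellow lever, 115 mm level from the pivot axis, 156 mm above the bench. The yellow grip is a level bar 18 mm wide and 14 mm high, from 30 to 115 mm from the axis; this point is at its mid height. The line from yellow_axis to here is the lever's direction. Only things under 60 mm high lie below its outer 50 mm.
- blue_tip (a point): the same end point of the lever of the other valve, of the same shape and size but with a blue lever, to be left alone. Its lever starts anywhere from open to nearly shut; it too turns easily. The two pivot axes stand at least 280 mm apart.

How it is judged (in metres and radians):
At the end, for the whole second after the job is handed in: The yellow lever stands within 10 degrees of its shut end stop (joint above 1.39 rad) and the tip of the blue lever is within 25 mm of where it started (value of joint yellow_lever above 1.39 rad and distance of blue_tip from where it was at the start of the episode below 0.025 m); the robot touches nothing.
It fails at once if the blue valve's lever is turned (its tip moves more than 25 mm) (distance of blue_tip from where it was at the start of the episode above 0.025 m).
It also fails if it takes over 32 s, if anything falls off the work surface, if the arm or the gripper's body presses on something with over 40 N, if the wrist force passes 120 N, or if a joint passes its speed limit or range.

## Working session

There is one attempt and no reset: what is moved stays moved. The work goes in short steps, Python scripts to look and compute and a tool call to move; the robot and the scene stay as the last step left them, time stands still between calls to the robot, and variables do not carry over. Pictures are saved under pics/ and viewed, at most 10 in all, crops included, and the job is handed in when it is done.

Besides the shell and the picture viewer there is one more tool, called after "Call:" as name(argument=value, ...) on one line, values as JSON. servo_tool: Moves the arm, as the interface text tells. Its arguments: {"type":"object","properties":{"targets":{"type":"array"}},"required":["targets"]}

```bash
mkdir -p pics; cat > h.py <<'E'
import numpy as np, cv2
from cell import ctrl
def cal(n):
    c=ctrl.get_calibration(n); f=200/np.tan(np.radians(c["vfov"])/2); return f,c["cx"],c["cy"],np.array(c["view"])
def cloud(n,d):
    f,cx,cy,V=cal(n); v,u=np.mgrid[:400,:640]; P=np.stack([(u-cx)/f*d,(v-cy)/f*d,d],-1)
    return (P-V[:3,3])@V[:3,:3]
E
python3 - <<'E'
from h import *
ims=[]
for n in("scene","top"):
    im,d=ctrl.snapshot(n); np.savez(n,im=im,d=d); W=cloud(n,d); hsv=cv2.cvtColor(im,cv2.COLOR_RGB2HSV)
    cv2.imwrite(f"pics/{n}.png",im[...,::-1])
    print(n,ctrl.get_calibration(n))
    for nm,lo,hi in(("yel",(22,120,80),(34,255,255)),("blue",(95,120,50),(130,255,255))):
        m=cv2.inRange(hsv,lo,hi); k,l,s,c=cv2.connectedComponentsWithStats(m)
        for i in range(1,k):
            if s[i,4]>60:
                p=W[(l==i)&(d>0)]; print(nm,s[i],c[i].round(),np.median(p,0).round() if len(p) else None, np.percentile(p,[2,98],axis=0).round().tolist() if len(p) else None)
print(ctrl.sense())
E
```

```text
scene {'vfov': 50.684476728077534, 'cx': 317.2026245544403, 'cy': 203.40765493324878, 'view': array([[-8.41135982e-01,  5.40727960e-01, -1.01751734e-02,
         4.88833983e+02],
       [ 3.04315534e-01,  4.57661058e-01, -8.35427083e-01,
        -1.24480920e+01],
       [-4.47082001e-01, -7.05804243e-01, -5.49507102e-01,
         1.08557720e+03],
       [ 0.00000000e+00,  0.00000000e+00,  0.00000000e+00,
         1.00000000e+00]])}
yel [338 255  53  13 487] [364. 261.] [576. 129. 161.] [[543.0, 108.0, 154.0], [610.0, 147.0, 163.0]]
blue [225 168  38   7 215] [243. 171.] [ 613. -237.  161.] [[580.0, -255.0, 155.0], [645.0, -216.0, 164.0]]
blue [ 156  320  135   80 4745] [216. 369.] [818.  98.  44.] [[760.0, 15.0, 26.0], [886.0, 180.0, 52.0]]
top {'vfov': 53.36845563331918, 'cx': 322.0804182068412, 'cy': 199.47987496110233, 'view': array([[ 2.90014100e-02, -9.99159093e-01,  2.89831971e-02,
        -2.30752686e+01],
       [-9.85896046e-01, -3.33736122e-02, -1.63997527e-01,
         5.82246926e+02],
       [ 1.64826895e-01, -2.38182599e-02, -9.86034880e-01,
         8.60592969e+02],
   
[... 1040 characters left out ...]
array([-1.20337914e+00,  2.77107283e-01, -2.77644283e-02,  1.26799832e+00,
        8.66420729e-06,  1.46743358e+00]), 'joint_velocities': array([ 1.20490485e-03, -3.72143931e-03,  2.36869739e-03, -2.77510956e-05,
        2.36302990e-04, -1.00898853e-03]), 'effort': array([ 3.33459748e-04, -4.46708572e+01,  2.96128803e+01,  8.45886825e-03,
       -1.01322394e-04,  3.43757534e-06]), 'tcp_pos': array([ 283.26068497, -556.37410783,  252.23045962]), 'tool_rot': array([-3.13953091e+00, -2.22580483e-04,  4.70779697e-01]), 'contact_force': array([-0.60122275, -0.28929175,  0.52713809]), 'ft_torque': array([-0.0273267 , -0.00350282, -0.03339481]), 'grasp_force': 0.0, 'finger_gap': 0.9978664356676387}
```

View pics/top.png

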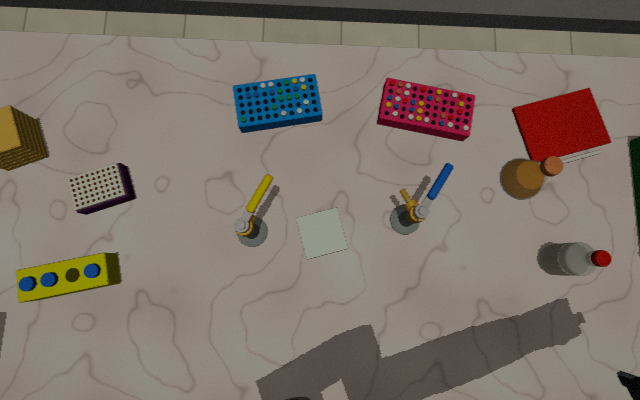

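View pics/scene.png

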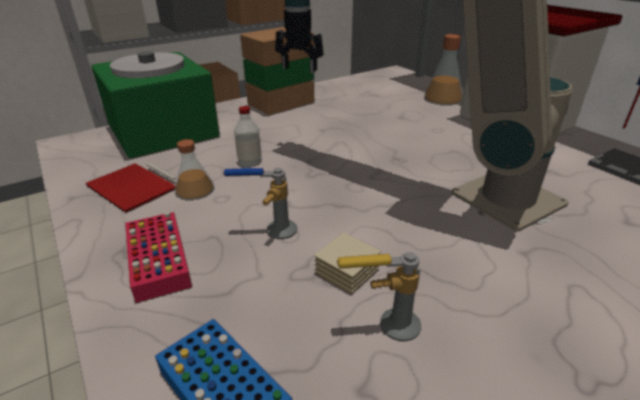

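The top view shows the yellow lever from its pivot near (244,222) to its tip at (268,176). The blue lever is well clear, with its tip at (449,166). The scene view shows the yellow lever nearly above its nozzle. A bottle near (575,260) in the top view may lie in my path.

```bash
cat > lev.py <<'E'
from h import *
def lever(n,im,z=163.):
    # ray-cast mask contour to lever top plane
    f,cx,cy,V=cal(n); hsv=cv2.cvtColor(im,cv2.COLOR_RGB2HSV)
    m=cv2.inRange(hsv,(22,120,80),(34,255,255)); k,l,s,c=cv2.connectedComponentsWithStats(m)
    W0=-V[:3,:3].T@V[:3,3]; best=None
    for i in range(1,k):
        if s[i,4]<100: continue
        v,u=np.where(l==i); r=np.stack([(u-cx)/f,(v-cy)/f,np.ones(len(u))],-1)@V[:3,:3]
        p=(W0+r*((z-W0[2])/r[:,2])[:,None])[:,:2]; 
        if np.linalg.norm(p.mean(0)-[540,110])<110: best=p
    return best
E
python3 - <<'E'
from lev import *
for n in("scene","top"):
    D=np.load(n+".npz"); p=lever(n,D["im"],160.); (c,wh,a)=cv2.minAreaRect(p.astype(np.float32))
    c=p.mean(0); w,v=np.linalg.eigh(np.cov(p.T)); d=v[:,1]*np.sign(v[0,1]); t=(p-c)@d
    tip=c+d*t.max(); print(n,tip,"axis",tip-115*d,"len",np.ptp(t),"heading",np.degrees(np.arctan2(d[1],d[0])))
D=np.load("top.npz"); W=cloud("top",D["d"]); a=np.array([283,-557]); b=np.array([600,160])
for nm,d in(("top",D["d"]),("scene",np.load("scene.npz")["d"])):
    W=cloud(nm,d).reshape(-1,3)[(d>0).ravel()]; t=(W[:,:2]-a)@(b-a)/((b-a)@(b-a)); q=np.linalg.norm(W[:,:2]-a-np.clip(t,0,1)[:,None]*(b-a),axis=1)
    for i in range(10):
        s=W[(q<80)&(t>=i/10)&(t<i/10+.1)]; print(nm,i,s[:,2].max().round() if len(s) else None,end="; ")
E
```

```text
scene [612.33450352 109.47417864] axis [510.13848145 162.20911083] len 80.9197321387562 heading -27.29452427412133
top [610.09572435 105.35901108] axis [507.56853305 157.44715795] len 83.54159355296548 heading -26.932494535767535
top 0 315.0; top 1 5.0; top 2 5.0; top 3 6.0; top 4 5.0; top 5 15.0; top 6 56.0; top 7 57.0; top 8 55.0; top 9 166.0; scene 0 432.0; scene 1 3.0; scene 2 3.0; scene 3 3.0; scene 4 3.0; scene 5 13.0; scene 6 53.0; scene 7 54.0; scene 8 53.0; scene 9 164.0;
```

Call:
servo_tool(targets=[{"claw": 0, "dp": [0.031, -0.025, 0], "delta_rot": [0, 0, -5]}, {"claw": 0, "dp": [0.062, -0.05, 0], "delta_rot": [0, 0, -10]}, {"claw": 0, "dp": [0.093, -0.075, 0], "delta_rot": [0, 0, -15]}, {"claw": 0, "dp": [0.124, -0.1, 0], "delta_rot": [0, 0, -20]}, {"claw": 0, "dp": [0.155, -0.125, 0], "delta_rot": [0, 0, -25]}, {"claw": 0, "dp": [0.186, -0.15, 0], "delta_rot": [0, 0, -30]}, {"claw": 0, "dp": [0.217, -0.175, 0], "delta_rot": [0, 0, -35]}, {"claw": 0, "dp": [0.248, -0.2, 0], "delta_rot": [0, 0, -40]}, {"claw": 0, "dp": [0.279, -0.225, 0], "delta_rot": [0, 0, -45]}, {"claw": 0, "dp": [0.307, -0.247, 0], "delta_rot": [0, 0, -45]}])

```text
time: 1.1
tcp_pos: [445.1, -195.6, 252.9]
tool_rot: [-3.141, -0.0, 1.258]
contact_force: [0.4, -0.3, -0.4]
finger_gap: -0.002
grasp_force: 0.0
```

Call:
servo_tool(targets=[{"claw": 0, "dp": [0.043, 0.005, 0], "delta_rot": [0, 0, 0]}, {"claw": 0, "dp": [0.087, 0.009, 0], "delta_rot": [0, 0, 0]}, {"claw": 0, "dp": [0.13, 0.014, 0], "delta_rot": [0, 0, 0]}, {"claw": 0, "dp": [0.173, 0.019, 0], "delta_rot": [0, 0, 0]}, {"claw": 0, "dp": [0.217, 0.023, 0], "delta_rot": [0, 0, 0]}, {"claw": 0, "dp": [0.26, 0.028, 0], "delta_rot": [0, 0, 0]}, {"claw": 0, "dp": [0.303, 0.033, 0], "delta_rot": [0, 0, 0]}, {"claw": 0, "dp": [0.347, 0.037, 0], "delta_rot": [0, 0, 0]}, {"claw": 0, "dp": [0.39, 0.042, 0], "delta_rot": [0, 0, 0]}, {"claw": 0, "dp": [0.39, 0.042, 0], "delta_rot": [0, 0, 0]}])

```text
time: 2.1
tcp_pos: [607.0, 164.5, 252.3]
tool_rot: [-3.142, -0.002, 1.261]
contact_force: [-0.0, -0.4, -0.2]
finger_gap: 0.003
grasp_force: 0.0
```

```bash
python3 - <<'E'
from h import *
im,d=ctrl.snapshot("scene"); cv2.imwrite("pics/s2.png",im[...,::-1]); print(ctrl.sense()["tcp_pos"])
# arc waypoints as tool-frame shifts from (605,161), fingertip-stack centre held off the lever
A=np.array([509,160.]); y=1.258; R=np.array([[np.cos(y),np.sin(y)],[np.sin(y),-np.cos(y)]])
for h in range(-30,-126,-8):
    a=np.radians(h); D=np.array([np.cos(a),np.sin(a)]); n=np.array([-D[1],D[0]])
    off=9+11*abs(R[0]@n)+14.5*abs(R[1]@n); p=A+88*D+off*n
    print(h,p.round(),(R@(p-[605,161])).round())
E
```

```text
[605.90707536 162.41917417 252.30043932]
-30 [597. 136.] [-27.  -0.]
-38 [593. 125.] [-38.  -0.]
-46 [588. 114.] [-49.  -1.]
-54 [582. 104.] [-61.  -4.]
-62 [574.  95.] [-72.  -9.]
-70 [565.  87.] [-83. -15.]
-78 [554.  80.] [-93. -24.]
-86 [542.  74.] [-102.  -34.]
-94 [529.  70.] [-110.  -45.]
-102 [515.  69.] [-115.  -58.]
-110 [501.  69.] [-119.  -70.]
-118 [490.  70.] [-122.  -82.]
```

Now I go down 89 mm, to TCP z of about 163, clear of the lever.

Call:
servo_tool(targets=[{"claw": 0, "dp": [0, 0, 0.03], "delta_rot": [0, 0, 0]}, {"claw": 0, "dp": [0, 0, 0.06], "delta_rot": [0, 0, 0]}, {"claw": 0, "dp": [0, 0, 0.089], "delta_rot": [0, 0, 0]}, {"claw": 0, "dp": [0, 0, 0.089], "delta_rot": [0, 0, 0]}])

```text
time: 2.55
tcp_pos: [601.1, 158.4, 159.2]
tool_rot: [-3.132, 0.005, 1.255]
contact_force: [-1.2, -0.3, -0.3]
finger_gap: 0.001
grasp_force: 0.0
```

```bash
python3 - <<'E'
from h import *
im,d=ctrl.snapshot("scene"); cv2.imwrite("pics/s3.png",im[...,::-1]); s=ctrl.sense(); print(s["tcp_pos"],s["contact_force"])
E
```

```text
[602.97416375 158.78722799 161.9056661 ] [ 1.29948201 -0.38739686  0.82116419]
```

View pics/s3.png

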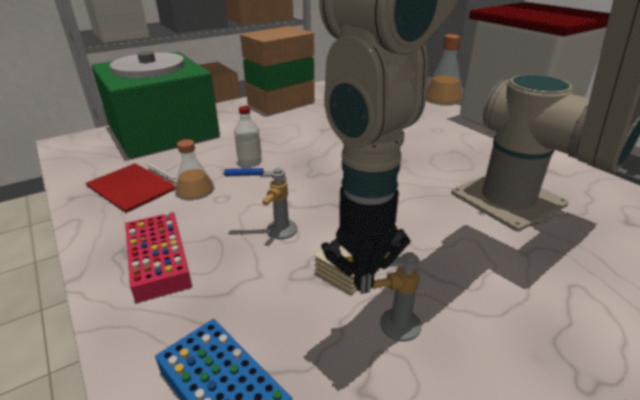

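The fingertips, at (365,283), stand on the near side of the hidden yellow lever, and the pivot nut at (408,258) is clear. I start pushing along the arc.

Call:
servo_tool(targets=[{"claw": 0, "dp": [-0.014, 0, 0], "delta_rot": [0, 0, 0]}, {"claw": 0, "dp": [-0.027, 0, 0], "delta_rot": [0, 0, 0]}, {"claw": 0, "dp": [-0.038, 0, 0], "delta_rot": [0, 0, 0]}, {"claw": 0, "dp": [-0.049, -0.001, 0], "delta_rot": [0, 0, 0]}, {"claw": 0, "dp": [-0.061, -0.004, 0], "delta_rot": [0, 0, 0]}, {"claw": 0, "dp": [-0.072, -0.009, 0], "delta_rot": [0, 0, 0]}, {"claw": 0, "dp": [-0.083, -0.015, 0], "delta_rot": [0, 0, 0]}, {"claw": 0, "dp": [-0.083, -0.015, 0], "delta_rot": [0, 0, 0]}])

```text
time: 3.4
tcp_pos: [564.2, 84.3, 164.3]
tool_rot: [-3.141, 0.003, 1.255]
contact_force: [1.0, 1.0, -0.4]
finger_gap: 0.006
grasp_force: 0.0
```

```bash
python3 - <<'E'
from h import *
im,d=ctrl.snapshot("scene"); t,_=ctrl.snapshot("top"); cv2.imwrite("pics/s4.png",np.hstack([im[150:370,230:530],t[120:340,150:450]])[...,::-1]); s=ctrl.sense(); print(s["tcp_pos"],s["contact_force"])
E
```

```text
[564.66887794  84.9735238  163.94597112] [ 0.66177291  0.05163405 -0.35966501]
```

View pics/s4.png

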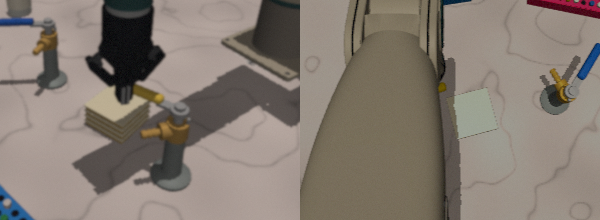

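The left crop shows the lever turning, pushed by the fingers at (125,95). In the right crop the blue valve is untouched. I go on.

Call:
servo_tool(targets=[{"claw": 0, "dp": [-0.01, -0.009, 0], "delta_rot": [0, 0, 0]}, {"claw": 0, "dp": [-0.019, -0.019, 0], "delta_rot": [0, 0, 0]}, {"claw": 0, "dp": [-0.027, -0.03, 0], "delta_rot": [0, 0, 0]}, {"claw": 0, "dp": [-0.03, -0.037, 0], "delta_rot": [0, 0, 0]}, {"claw": 0, "dp": [-0.03, -0.037, 0], "delta_rot": [0, 0, 0]}])

```text
time: 4.0
tcp_pos: [519.2, 68.3, 164.2]
tool_rot: [-3.14, 0.002, 1.256]
contact_force: [-0.6, 0.5, 0.1]
finger_gap: 0.002
grasp_force: 0.0
```

Call:
servo_tool(targets=[{"claw": 0, "dp": [-0.002, -0.006, 0], "delta_rot": [0, 0, 0]}, {"claw": 0, "dp": [-0.004, -0.012, 0], "delta_rot": [0, 0, 0]}])

```text
time: 4.2
tcp_pos: [508.8, 68.8, 164.4]
tool_rot: [3.141, -0.0, 1.256]
contact_force: [3.1, 2.0, -0.0]
finger_gap: 0.001
grasp_force: 1.3
```

Call:
servo_tool(targets=[{"claw": 0, "dp": [-0.002, -0.004, 0], "delta_rot": [0, 0, 0]}, {"claw": 0, "dp": [-0.003, -0.008, 0], "delta_rot": [0, 0, 0]}])

```text
time: 4.4
tcp_pos: [500.3, 68.3, 164.5]
tool_rot: [3.14, -0.0, 1.256]
contact_force: [8.6, 1.3, -1.8]
finger_gap: -0.001
grasp_force: 4.7
```

```bash
python3 - <<'E'
from h import *
im,d=ctrl.snapshot("scene"); cv2.imwrite("pics/s5.png",cv2.resize(im[180:370,260:500],None,fx=2.5,fy=2.5)[...,::-1]); s=ctrl.sense(); print(s["tcp_pos"],s["contact_force"])
E
```

```text
[500.54556456  68.30445962 164.63778718] [ 3.43617164 -0.89507203 -1.22008712]
```

View pics/s5.png

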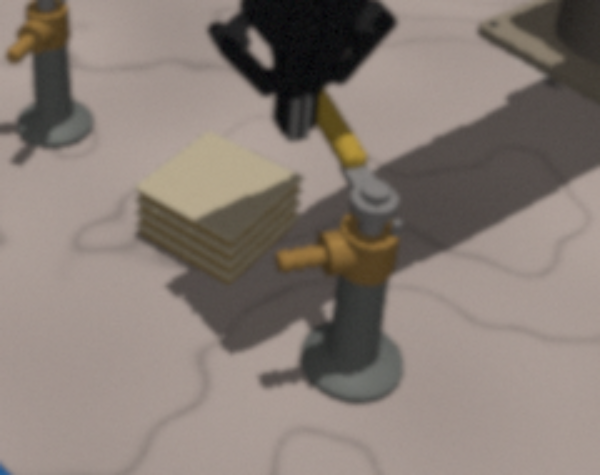

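The lever now lies roughly across the nozzle, with its grip end at (350,150) in the crop. I push in small steps to confirm the stop.

Call:
servo_tool(targets=[{"claw": 0, "dp": [-0.001, -0.004, 0], "delta_rot": [0, 0, 0]}, {"claw": 0, "dp": [-0.001, -0.004, 0], "delta_rot": [0, 0, 0]}])

```text
time: 4.65
tcp_pos: [500.0, 68.1, 165.2]
tool_rot: [3.132, -0.001, 1.256]
contact_force: [11.2, -0.4, -5.7]
finger_gap: -0.002
grasp_force: 5.3
```

Call:
servo_tool(targets=[{"claw": 0, "dp": [0, -0.004, 0], "delta_rot": [0, 0, 0]}, {"claw": 0, "dp": [0, -0.004, 0], "delta_rot": [0, 0, 0]}])

```text
time: 4.85
tcp_pos: [499.7, 68.2, 165.7]
tool_rot: [3.125, -0.001, 1.255]
contact_force: [18.0, -3.7, -11.8]
finger_gap: -0.004
grasp_force: 9.2
```

The position has stalled and the force has risen to 18 N, so the lever is at its end stop. I back off, lift, and move aside for a check.

Call:
servo_tool(targets=[{"claw": 0, "dp": [0, 0.015, 0], "delta_rot": [0, 0, 0]}, {"claw": 0, "dp": [0, 0.035, 0], "delta_rot": [0, 0, 0]}, {"claw": 0, "dp": [0, 0.05, 0], "delta_rot": [0, 0, 0]}, {"claw": 0, "dp": [0, 0.05, -0.03], "delta_rot": [0, 0, 0]}, {"claw": 0, "dp": [0, 0.05, -0.07], "delta_rot": [0, 0, 0]}, {"claw": 0, "dp": [0, 0.05, -0.11], "delta_rot": [0, 0, 0]}, {"claw": 0, "dp": [-0.04, 0.05, -0.12], "delta_rot": [0, 0, 0]}, {"claw": 0, "dp": [-0.08, 0.05, -0.12], "delta_rot": [0, 0, 0]}, {"claw": 0, "dp": [-0.12, 0.05, -0.12], "delta_rot": [0, 0, 0]}, {"claw": 0, "dp": [-0.12, 0.05, -0.12], "delta_rot": [0, 0, 0]}])

```text
time: 5.85
tcp_pos: [500.6, -62.9, 284.1]
tool_rot: [-3.139, 0.002, 1.251]
contact_force: [1.0, -0.6, 0.4]
finger_gap: 0.004
grasp_force: 0.0
```

```bash
python3 - <<'E'
from h import *
for n in("scene","top"):
    im,d=ctrl.snapshot(n); W=cloud(n,d); hsv=cv2.cvtColor(im,cv2.COLOR_RGB2HSV); cv2.imwrite(f"pics/end_{n}.png",im[...,::-1])
    for nm,lo,hi in(("yel",(20,120,50),(34,255,255)),("blue",(95,120,50),(130,255,255))):
        m=(cv2.inRange(hsv,lo,hi)>0)&(abs(W[...,2]-160)<10)&(W[...,0]<680); p=W[m][:,:2]
        if len(p)<30: print(n,nm,len(p)); continue
        v=np.linalg.eigh(np.cov(p.T))[1][:,1]; print(n,nm,len(p),p.mean(0).round(),p.min(0).round(),p.max(0).round(),np.degrees(np.arctan2(v[1],v[0])).round(1))
    o=(cv2.inRange(hsv,(8,120,40),(19,255,255))>0)&(abs(W[...,2]-117)<16)&(np.linalg.norm(W[...,:2]-[509,160],axis=-1)<75); p=W[o][:,:2]
    far=p[np.linalg.norm(p-[509,160],axis=1)>32]; print("nozzle",len(p),len(far), np.degrees(np.arctan2(*(far.mean(0)-[509,160])[::-1])) if len(far) else None)
print(ctrl.sense()["tcp_pos"])
E
```

```text
scene yel 352 [489.  97.] [467.  53.] [505. 132.] 70.5
scene blue 210 [ 613. -236.] [ 578. -258.] [ 648. -213.] 149.2
nozzle 598 123 -18.52348103831499
top yel 390 [484.  89.] [464.  48.] [505. 130.] 69.8
top blue 0
nozzle 20 5 -27.745067363456844
[501.7302824  -60.25088408 283.93992324]
```

View pics/end_scene.png

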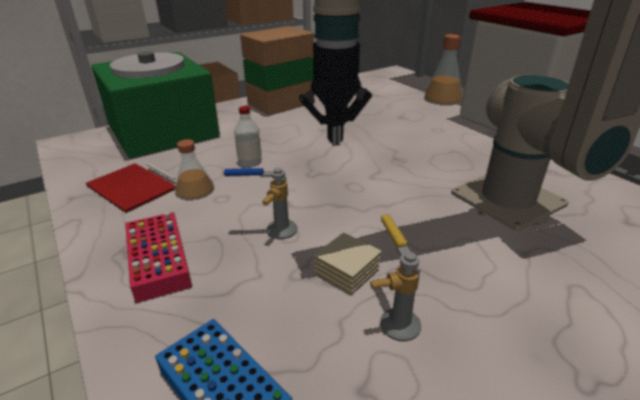

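The yellow lever, with its tip at (387,218), lies square across the nozzle: heading −110° against about −19°. The blue lever is where it was at (243,171), and the arm is clear.

```bash
python3 -c "
from cell import ctrl
print(ctrl.hand_in())"
```

```text
the job is handed in; nothing more can be done
None
```

The yellow valve is shut: I pushed its lever until it stalled on its end stop, and the last images show it about 91° from the nozzle. The blue lever has not moved, the arm is clear, and the job was handed in after about 6 s; the judge returned no verdict.

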